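Clamp the mould and pull the cast grip ring

TASK

A cured grip ring is still sitting in the open half of its casting mould, and it clings. Turn the thumb knob of the hold-down screw clockwise until its foot just meets the mould, then give it a further quarter turn so that the mould cannot come up with the casting; then pull the ring out of the cavity and lay it down flat in the shallow tray, without dropping it. Leave the mould clamped in its place and do not disturb the other things on the table.

Things in the scene. Friction and masses are not known exactly. Their poses are not given: they have to be found in the camera images.
- base_plate: Heavy dark steel plate, fixed, 265 (x) x 150 (y) x 8 mm; origin on its underside, 7.5 mm to the -x side of its middle, z up. Bolted on it is a grey screw hold-down: post 30 x 30 mm at x = +117 mm, 74 mm high, whose arm (26 mm wide, 56 to 74 mm up) reaches back to a boss (radius 16 mm, top 75 mm up) round the screw axis at x = +60, y = 0. Rails 10 mm high beside the mould.
- hold_screw: The hold-down screw that turns (knob, rod, 22 mm rubber foot pad under the boss); origin on its axis near table height, z up, x along the knob's bar. Clockwise from above drives it down 4 mm a turn: follow it down. Starts under a quarter turn short of the mould, how far is not given. Drag 0.04 N m free, from the touch some 0.2 N m more per rad. Stays put, bar a few degrees of spring-back.
- screw_knob (a point): Point on the screw axis in the grip bar of the black plastic knob, about 105 mm up. The upright bar is 52 mm long (the point's x), 14 mm wide (y) and 26 mm high, from 14 mm below to 12 mm above this point; under it a round hub, radius 15 mm, 12 mm high. Pinch the bar across its 14 mm from above. z is up; the axes turn with the knob.
- mould: Lower half of a plastic casting mould: loose grey block 192 (x) x 112 (y) x 26 mm, 0.45 kg, lying on the base plate; origin at the centre of its underside, z up. In its flat top (26 mm up) is a ring-shaped cavity 11 mm deep centred at x = -39 mm, y = 0, outer radius 43 mm, round a core of radius 23 mm flush with the top. The clamp's foot stands over it at about x = +66 mm.
- grip_ring: The casting: stiff black rubber ring, 84 mm outside, hole 48 mm, so 18 mm from hole to rim, 22 mm high, rounded edges, about 95 g. Origin at the centre of its underside, z along its axis. Starts seated in the cavity, 11 mm sunk and 11 mm proud of the mould's top. The springy cavity side clings to it: some 7 to 10 N to draw it out over 11 mm, more than the unclamped mould weighs.
- ring_center (a point): Centre of the ring, on its axis at half its height (11 mm above its underside).
- tray: Shallow white plastic tray, fixed, 170 x 170 mm, 16 mm high, walls and floor 4 mm thick; origin at the centre of its underside, z up.
- shaker: Stainless shaker bottle with a black lid, 78 mm across, 200 mm high, standing; origin under its base. Bystander.
- jar: Glass jar with a steel twist lid, 80 mm across, 105 mm high; origin under its base. Bystander.
- dumbbell: Teal vinyl hexagonal dumbbell lying along its x axis, 168 mm long, 58 mm high, 1 kg; origin under its middle. Bystander.
- massage_stick: Wooden massage stick with beads, lying along its x axis, 380 mm long, 34 mm thick; origin under its middle. Bystander.

How it is judged:
On the way, in this order (a step that is already met when the one before it is completed fails the run):
1. the screw is a quarter turn past first touch (its foot bears on the mould as a sixth to a third of a turn makes it), the ring still seated (contact force between hold_screw and mould between 35 and 75 N and z of ring_center in the frame of mould below 0.029 m), for 0.2 s.
2. the ring is lifted clear of the mould (z of ring_center in the frame of mould above 0.045 m), for 0.1 s.
At the end, for the whole second after the job is handed in: The screw is a quarter turn past first touch (within 30 degrees: its foot bears with 35 to 75 N), the ring lies flat (0.08 rad) and still on the tray's floor inside its walls, and the mould is level and within 6 mm of its place (contact force between hold_screw and mould between 35 and 75 N and z of ring_center in the frame of tray between 0.013 and 0.0175 m and horizontal distance between ring_center and tray below 0.056 m and angle between the z axis of grip_ring and the z axis of tray, either way round below 0.08 rad and linear speed of grip_ring below 0.02 m/s and distance of mould from where it was at the start of the episode below 0.006 m and angle between mould's own z axis and vertical below 0.03 rad).
It fails at once if the mould is pulled up, tipped or dragged away (distance of mould from where it was at the start of the episode above 0.01 m or angle between mould's own z axis and vertical above 0.06 rad).
It fails at once if the ring is dropped (falls freely more than about 1 cm) (linear speed of grip_ring above 0.5 m/s and contact force between the fingers and grip_ring below 0.01 N).
It fails at once if a bystander is knocked or shifted by more than 30 mm (distance of any of shaker, jar, dumbbell, massage_stick from where it was at the start of the episode above 0.03 m).
It also fails if it takes over 64 s, if anything falls off the work surface, if the arm or the gripper's body presses on something with over 40 N, if the wrist force passes 120 N, or if a joint passes its speed limit or range.

ROBOT

A 6-joint arm with a two-finger parallel gripper is mounted at the origin on the work surface. World frame = base frame: x ahead of the robot, y to its left, z up, the work surface at z = 0. Lengths are in m, angles in rad, forces in N, time in s.
With the tool pointing down it reaches from about 0.375 to 0.9 m from the base axis. Payload 3.1 kg.
Tool frame: the origin (TCP) lies midway between the tips of the shut fingers; the grasp point (between the pads) lies 19 mm behind it; z points along the fingers, y is the line along which they close (so a half turn about z gives the same grasp; the last joint's range is limited). The gripper opens to 87 mm and grips with 3 to 60 N. Pads are 19 mm wide; open, the fingers measure 117 mm over their backs; the gripper's body (75 mm by 190 mm) begins 51 mm behind the grasp point.
Start: joints at [-1.337, 0.527, 1.433, -0, 1.181, -0.178], TCP at [0.251, -0.572, 0.223] pointing down, gripper open.
Joint ranges: [-3.08, 3.08], [-0.75, 2.2], [0.22, 2.44], [-1.43, 4.57], [0, 2.65], [-2.85, 2.85]. Speed limits (rad/s): [2.79, 2.79, 3.14, 3.14, 3.14, 3.14].

INTERFACE

Orientations are given as a unit quaternion [x, y, z, w].
In Python, from workcell import robot, eyes, readout gives the robot as it stands (robot), with the cameras (eyes) and the readings (readout).
- The arm moves only by the shell command python3 steer.py 'ROWS' [OPENING]. ROWS is rows parted by semicolons, their numbers by spaces, 1 to 12 of them, each of 6 numbers: dx, dy, dz in m, then a rotation vector rx, ry, rz in rad; each row is the pose to reach, as a shift and turn from the pose commanded when the command began, along the tool's axes at that moment; what a row does not reach only later rows make up. A row lasts 1/12 s, in which the tool goes at most 0.0417 m and 0.125 rad, less where a joint would pass 70% of its speed; a pose out of reach is approached as far as the arm can. OPENING is the opening from 0.0 (shut) to 1.0 (fully open), set as the command begins (- or left out keeps the last). The fingers move at their own pace and stop on an object; the grip force is fixed at half the most. Time passes only in rows, so rows that do not move let the fingers close. It prints the time, the measured TCP pose, the force, the opening and the grip force at its end.
- readout.sense(): the state, without advancing time (a new reading comes with each control period).
- eyes.grab_frame(name): name is "scene" or "top" or "wrist"; returns the picture (400x640x3 uint8, blue, green, red); there is no depth.
- eyes.get_calibration(name): a dict with "vfov" (degrees; the focal length in pixels is half the picture's height over the tangent of half this angle, whatever the lens; pixels are square), "cx", "cy" (the principal point, pixels), "D" ([k1, k2, p1, p2, k3] as OpenCV has them; the pictures are not rectified), "rvec" (rotation vector, rad) and "tvec" (3), from world to camera coordinates, as OpenCV has them; the wrist camera has in their place "tool_from_camera" (4x4, takes a point from camera to tool coordinates, whose origin is the TCP and whose axes are the flange's). Camera axes: x right, y down, z forward; pixel columns grow to the right and rows downward; lengths in m; the calibration is good to about 2 mm. A picture is of the moment at which its call begins: read the wrist's pose just before it. get_calibration takes no time and is no camera call.
- robot.finish_job(): hands the job in; it is judged then, once.
The state is a dict: "t": time; "joint_pos": joint angles; "joint_vel": joint speeds; "joint_efforts": joint torques, N m; "tcp_pos": TCP position; "ee_rot": TCP orientation; "wrist_force": force on the tool from outside, world axes, zero at the start; "torque": the same for the moment, N m; "gripper_width": opening from 0.0 (shut) to 1.0 (fully open); "finger_force": force on a finger pad.
Only numpy, scipy, OpenCV 4.12 (cv2) and the standard library are available. Lean on these libraries where they do the work, as an engineer would, in place of code of your own. Each camera call takes 0.05 s, during which the arm holds its last target. There are 200 camera calls.

## Working session

There is one attempt and no reset: what is moved stays moved. The work goes in short steps, Python scripts to look and compute and a shell command to move; the robot and the scene stay as the last step left them, time stands still between calls to the robot, and variables do not carry over. Pictures are saved under pics/ and viewed, at most 13 in all, crops included, and the job is handed in when it is done.

```bash
ls; mkdir -p pics; python3 - <<'E'
from workcell import robot, eyes, readout
import cv2
s=readout.sense(); print(s)
for n in("scene","top"):
    print(eyes.get_calibration(n)); cv2.imwrite(f"pics/{n}0.png",eyes.grab_frame(n))
print(eyes.get_calibration("wrist"))
E
```

```text
pics
steer.py
workcell.py
{'t': 0.0, 'joint_pos': array([-1.33649011e+00,  5.28499004e-01,  1.43391120e+00,  1.31219621e-05,
        1.18137583e+00, -1.78480580e-01]), 'joint_vel': array([-0.00288301,  0.00078813,  0.00055451,  0.00100385, -0.0021032 ,
       -0.00078783]), 'joint_efforts': array([ 1.17310148e-03, -4.40034878e+01, -1.76591313e+01,  6.34275028e-02,
        5.82357065e-02, -1.58115504e-04]), 'tcp_pos': array([ 0.25059574, -0.57176071,  0.22154863]), 'ee_rot': array([ 9.78776307e-01,  2.04928617e-01, -2.45431136e-05, -1.09643339e-03]), 'wrist_force': array([0.07735211, 0.48619922, 0.61901465]), 'torque': array([-0.04205125,  0.00690421, -0.04673391]), 'finger_force': 0.0, 'gripper_width': 1.0006274340888848}
{'vfov': 44.60147589191982, 'cx': 321.02469899281436, 'cy': 193.3812207378989, 'D': array([-0.00672328,  0.        ,  0.        ,  0.        ,  0.        ]), 'rvec': array([ 1.05109074,  2.64044322, -0.78579228]), 'tvec': array([ 0.39201592, -0.225854  ,  1.89757748])}
{'vfov': 46.55988375003811, 'cx': 322.5257221806304, 'cy': 199.57593697264224, 'D': array([-0.10957809,  0.        ,  0.        ,  0.        ,  0.        ]), 'rvec': array([ 2.17472427, -2.1560676 ,  0.11696056]), 'tvec': array([-0.01415041,  0.51045418,  1.96257234])}
{'vfov': 70.70348235666583, 'cx': 315.6231107182331, 'cy': 200.4105362700241, 'D': array([-0.02231333,  0.        ,  0.        ,  0.        ,  0.        ]), 'tool_from_camera': array([[-2.32494861e-04, -9.53749964e-01, -3.00600984e-01,
         8.21343091e-02],
       [ 9.99999969e-01, -2.46958099e-04,  1.01178127e-05,
         1.58613858e-04],
       [-8.38857111e-05, -3.00600973e-01,  9.53749993e-01,
        -1.62297364e-01],
       [ 0.00000000e+00,  0.00000000e+00,  0.00000000e+00,
         1.00000000e+00]])}
```

View pics/top0.png

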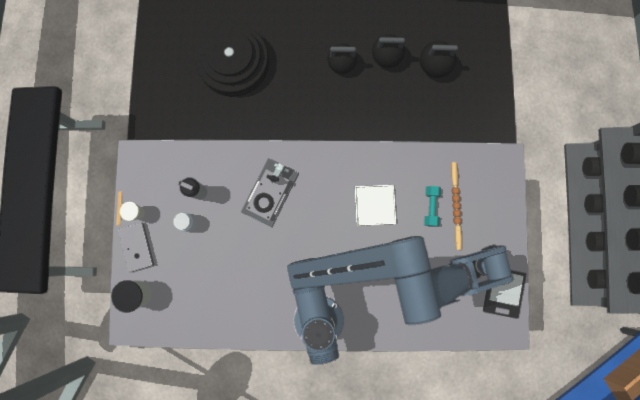

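View pics/scene0.png

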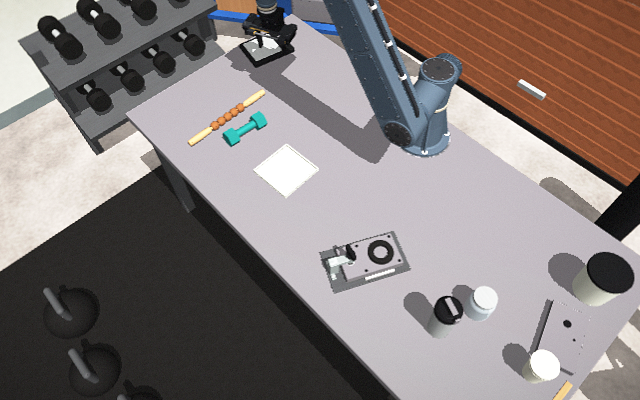

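The top view shows the ring at about (263,203), the knob at about (284,174) and the tray at about (376,205). The scene view shows the ring at (381,252) and the knob at (349,254). I'll measure roughly first, then move the wrist camera over.

```bash
cat > h.py <<'E'
from workcell import robot, eyes, readout
import numpy as np, cv2
from scipy.spatial.transform import Rotation as R
def cam(n,s=None):
    c=eyes.get_calibration(n); f=200/np.tan(np.radians(c['vfov'])/2)
    K=np.array([[f,0,c['cx']],[0,f,c['cy']],[0,0,1]])
    if n!='wrist':
        Rm=cv2.Rodrigues(c['rvec'])[0]; return K,c['D'],Rm,c['tvec']
    T=np.eye(4);T[:3,:3]=R.from_quat(s['ee_rot']).as_matrix();T[:3,3]=s['tcp_pos']
    W=np.linalg.inv(T@c['tool_from_camera']); return K,c['D'],W[:3,:3],W[:3,3]
def onz(C,uv,z):
    K,D,Rm,t=C
    p=cv2.undistortPoints(np.array(uv,float).reshape(-1,1,2),K,D).reshape(-1,2)
    d=np.c_[p,np.ones(len(p))]@Rm; o=-Rm.T@t
    return o+d*((z-o[2])/d[:,2])[:,None]
def proj(C,P):
    K,D,Rm,t=C
    return cv2.projectPoints(np.array(P,float).reshape(-1,1,3),cv2.Rodrigues(Rm)[0],t,K,D)[0].reshape(-1,2)
def shot(n,name):
    s=readout.sense(); im=eyes.grab_frame(n); cv2.imwrite(f'pics/{name}.png',im); return im,cam(n,s)
def steer_to(p,rot=None):
    "offset in tool axes from measured pose"
    s=readout.sense(); Rt=R.from_quat(s['ee_rot'])
    o=Rt.inv().apply(np.array(p)-s['tcp_pos'])
    r=(Rt.inv()*rot).as_rotvec() if rot is not None else None
    print('shift',o.round(4),'rot',None if r is None else r.round(4))
E
python3 - <<'E'
from h import *
C=cam('top')
for z,uv in((.045,(263,203)),(.11,(285,174)),(.016,(376,205)),(.2,(189,186)),(.1,(182,222))): print(uv,onz(C,[uv],z))
C=cam('scene')
for z,uv in((.045,(381,252)),(.11,(349,254)),(.016,(286,170))): print(uv,onz(C,[uv],z))
a=cv2.imread('pics/top0.png')[145:245,225:325]; b=cv2.imread('pics/scene0.png')[215:315,310:420]
cv2.imwrite('pics/crop.png',np.hstack([cv2.resize(a,(400,400),interpolation=3),cv2.resize(b,(400,400),interpolation=3)]))
steer_to([.5,.25,.35])
E
```

```text
(263, 203) [[0.49186328 0.24298847 0.045     ]]
(285, 174) [[0.60657874 0.14615723 0.11      ]]
(376, 205) [[ 0.49031205 -0.24028897  0.016     ]]
(189, 186) [[0.54130242 0.51904957 0.2       ]]
(182, 222) [[0.40413171 0.57209688 0.1       ]]
(381, 252) [[0.500219   0.24589845 0.045     ]]
(349, 254) [[0.60388061 0.20020917 0.11      ]]
(286, 170) [[ 0.49700061 -0.23160442  0.016     ]]
shift [ 0.5582 -0.653  -0.1269] rot None
```

View pics/crop.png

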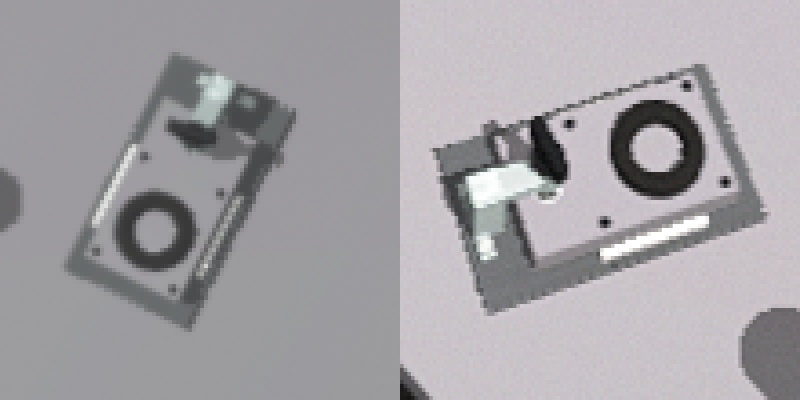

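The knob bar is really at crop (190,131), about (272,178) in the full top view, pointing about 68° in world. The plate is yawed about -26° and the ring sits at about (0.496, 0.244). Next I move the wrist camera over it.

```bash
python3 steer.py '0.3 -0.3 -0.06 0 0 -0.4;.62 -.65 -.08 0 0 -.77;.62 -.65 -.08 0 0 -.77;.62 -.65 -.08 0 0 -.77;.62 -.65 -.08 0 0 -.77;.62 -.65 -.08 0 0 -.77;.62 -.65 -.08 0 0 -.77;.62 -.65 -.08 0 0 -.77;.62 -.65 -.08 0 0 -.77;.62 -.65 -.08 0 0 -.77;.62 -.65 -.08 0 0 -.77;.62 -.65 -.08 0 0 -.77' 1.0
python3 -c "
from h import *
steer_to([.558,.27,.3],R.from_quat([np.cos(np.radians(34)),np.sin(np.radians(34)),0,0]))"
```

```text
t: 1.1
tcp_pos: [0.4214, -0.1027, 0.268]
ee_rot: [0.83, 0.557, -0.0, -0.0]
wrist_force: [1.4, -0.7, -0.0]
gripper_width: 1.002
finger_force: 0.0
shift [ 0.3967 -0.0147 -0.032 ] rot [-0.0003 -0.0001 -0.0045]
```

```bash
python3 steer.py '.39 -.015 -.03 0 0 0;.39 -.015 -.03 0 0 0;.39 -.015 -.03 0 0 0;.39 -.015 -.03 0 0 0;.39 -.015 -.03 0 0 0;.39 -.015 -.03 0 0 0;.39 -.015 -.03 0 0 0;.39 -.015 -.03 0 0 0;.39 -.015 -.03 0 0 0;.39 -.015 -.03 0 0 0;.39 -.015 -.03 0 0 0;.39 -.015 -.03 0 0 0'
python3 -c "
from h import *
print(readout.sense()['joint_vel'].round(3)); shot('wrist','w1'); np.save('w1.npy',np.r_[readout.sense()['tcp_pos'],readout.sense()['ee_rot']])"
```

```text
t: 2.1
tcp_pos: [0.5545, 0.2626, 0.297]
ee_rot: [0.83, 0.558, -0.001, -0.0]
wrist_force: [-0.8, 0.4, -0.4]
gripper_width: 1.005
finger_force: 0.0
[-0.038 -0.022  0.035 -0.006  0.002 -0.   ]
```

View pics/w1.png

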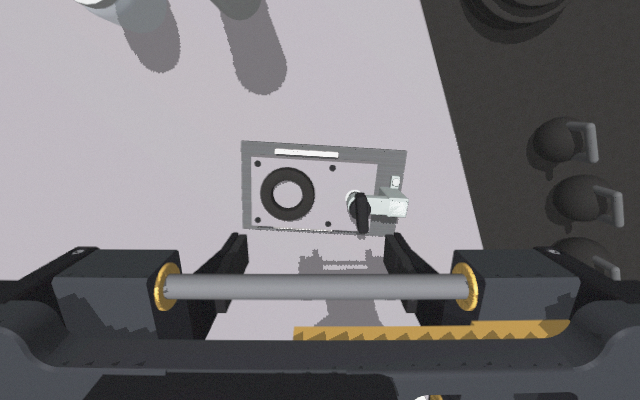

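The wrist view shows the ring centred at about (288,194), the knob bar top from about (358,194) to (363,231), and the mould top spanning about (252,156) to (378,163). I'll refine these by segmentation.

```bash
python3 - <<'E'
from h import *
q=np.load('w1.npy'); C=cam('wrist',{'tcp_pos':q[:3],'ee_rot':q[3:]})
im=cv2.imread('pics/w1.png'); g=im.max(2)
sub=np.zeros_like(g); sub[140:240,240:410]=(g[140:240,240:410]<75)*255
n,l,st,ce=cv2.connectedComponentsWithStats(sub)
for i in range(1,n):
    if st[i,4]>12: print(i,st[i],ce[i].round(1))
i=1+np.argmax(st[1:,4]); c=cv2.findContours((l==i).astype(np.uint8),0,2)[0][0][:,0,:]
P=onz(C,c,.038); (cx,cy),r=cv2.minEnclosingCircle(P[:,:2].astype(np.float32)); print('ring outer',cx,cy,r)
A=np.c_[2*P[:,:2],np.ones(len(P))]; s=np.linalg.lstsq(A,(P[:,:2]**2).sum(1),rcond=None)[0]; print('fit',s[:2],np.sqrt(s[2]+s[0]**2+s[1]**2))
print('corners',onz(C,[(252,156),(378,163),(251,229)],.034))
print('dots',onz(C,[(257,164),(332,168),(257,220),(328,223)],.034))
big=cv2.resize(im[140:245,235:415],None,fx=4.4,fy=4.4,interpolation=2); cv2.imwrite('pics/w1c.png',big)
E
```

```text
5 [255 161   5   5  21] [257.2 163. ]
6 [330 165   5   6  22] [332.2 167.5]
7 [ 261  167   54   53 1546] [287.2 193.4]
8 [350 193  21  41 571] [360.4 211.9]
11 [256 218   4   4  16] [257.5 219.5]
12 [326 222   5   4  18] [327.8 223.5]
13 [385 232  19   8 101] [394.  236.6]
14 [240 235   7   5  34] [242.9 237.1]
ring outer 0.49654465913772583 0.24103616178035736 0.04285949096083641
fit [0.49708035 0.24060155] 0.04148490217075343
corners [[0.47120418 0.31480887 0.034     ]
 [0.64390402 0.23286984 0.034     ]
 [0.41699193 0.20788856 0.034     ]]
dots [[0.47290715 0.30094656 0.034     ]
 [0.57635286 0.25205147 0.034     ]
 [0.43303046 0.21844267 0.034     ]
 [0.53764142 0.17021974 0.034     ]]
```

View pics/w1c.png

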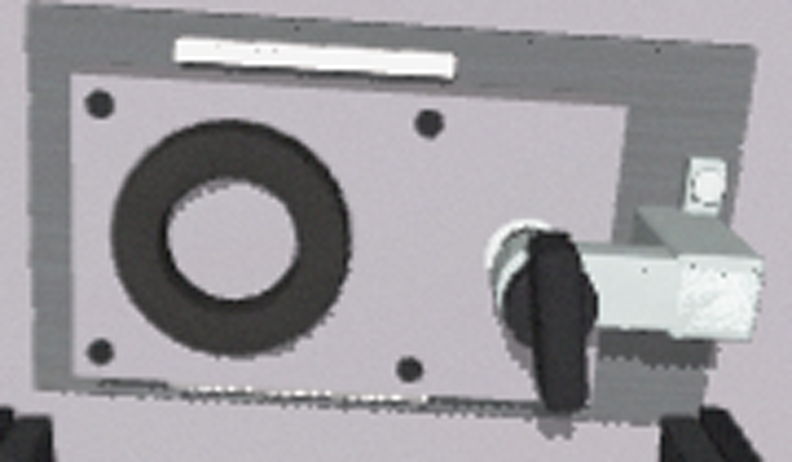

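```bash
python3 - <<'E'
from h import *
q=np.load('w1.npy'); C=cam('wrist',{'tcp_pos':q[:3],'ee_rot':q[3:]})
P=onz(C,[(361.1,193.9),(363.2,232.2),(360.4,211.9)],.117);d=P[0]-P[1];print(P,np.degrees(np.arctan2(d[1],d[0])),np.linalg.norm(d),P[:2].mean(0))
E
```

```text
[[0.60018576 0.224036   0.117     ]
 [0.58523465 0.17322041 0.117     ]
 [0.59130055 0.20153737 0.117     ]] 73.60491155202385 0.05296943174668281 [0.5927102 0.1986282 0.117    ]
```

```bash
python3 -c "
from h import *
steer_to([.5925,.1972,.15],R.from_euler('z',73,degrees=True)*R.from_quat([1,0,0,0]))"
```

```text
shift [-0.0448  0.0599  0.147 ] rot [-0.0016  0.0019 -0.0907]
```

```bash
python3 steer.py '-.022 .03 .04 0 0 -.09;-.045 .06 .08 0 0 -.09;-.045 .06 .115 0 0 -.09;-.045 .06 .147 0 0 -.09;-.045 .06 .147 0 0 -.09;-.045 .06 .147 0 0 -.09;-.045 .06 .147 0 0 -.09' 1.0
python3 -c "
from h import *
steer_to([.5925,.1972,.096],R.from_euler('z',73,degrees=True)*R.from_quat([1,0,0,0]))
im,C=shot('wrist','w2')"
```

```text
t: 2.73
tcp_pos: [0.594, 0.1971, 0.1522]
ee_rot: [0.805, 0.594, 0.0, 0.0]
wrist_force: [0.7, 0.0, 0.4]
gripper_width: 1.001
finger_force: 0.0
shift [-0.0004 -0.0015  0.0562] rot [ 0.0008 -0.0005 -0.0023]
```

View pics/w2.png

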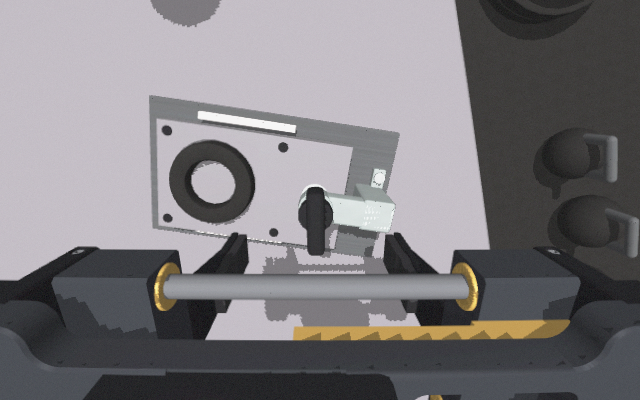

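The bar is upright in the image at column 316, which is the principal column, so the tool is centred and aligned. I'll descend and grip.

```bash
python3 steer.py '0 -.001 .025 0 0 0;0 -.001 .045 0 0 0;0 -.001 .055 0 0 0;0 -.001 .055 0 0 0;0 -.001 .055 0 0 0' 1.0 && python3 steer.py '0 0 0 0 0 0;0 0 0 0 0 0;0 0 0 0 0 0;0 0 0 0 0 0;0 0 0 0 0 0;0 0 0 0 0 0;0 0 0 0 0 0' 0.0
python3 -c "
from h import *
s=readout.sense();print(s['torque'],s['wrist_force'],s['gripper_width']*87,R.from_quat(s['ee_rot']).as_matrix()[:,0],s['tcp_pos'])"
```

```text
t: 3.2
tcp_pos: [0.5935, 0.1984, 0.0975]
ee_rot: [0.804, 0.595, 0.001, 0.001]
wrist_force: [0.4, 0.6, 0.4]
gripper_width: 0.998
finger_force: 0.0
t: 3.78
tcp_pos: [0.5927, 0.1978, 0.0959]
ee_rot: [0.804, 0.594, 0.0, 0.0]
wrist_force: [-0.8, -0.2, -0.3]
gripper_width: 0.56
finger_force: 0.0
[ 0.04635336 -0.06215428 -0.0459392 ] [-0.79887947 -0.17748259 -0.28618246] 48.75015411789366 [2.93648020e-01 9.55913616e-01 1.20359973e-05] [0.59267191 0.19783722 0.09594603]
```

Fingers are slow, about 38 mm in 0.58 s. I'll wait more.

```bash
python3 steer.py '0 0 0 0 0 0;0 0 0 0 0 0;0 0 0 0 0 0;0 0 0 0 0 0;0 0 0 0 0 0;0 0 0 0 0 0;0 0 0 0 0 0;0 0 0 0 0 0'
cat > st.py <<'E'
from h import *
T=[];F=[];m=R.from_quat(readout.sense()['ee_rot']).as_matrix()[:,0]
s=readout.sense();print('tq',s['torque'].round(3),'F',s['wrist_force'].round(2),'w',round(s['gripper_width']*87,2),'psi',np.degrees(np.arctan2(m[1],m[0])).round(2),s['tcp_pos'].round(4))
E
python3 st.py
```

```text
t: 4.45
tcp_pos: [0.5937, 0.1975, 0.0959]
ee_rot: [0.804, 0.594, 0.001, 0.001]
wrist_force: [3.6, -2.6, -3.2]
gripper_width: 0.159
finger_force: 30.0
tq [-0.278 -0.606  0.018] F [ 3.6  -2.61 -3.2 ] w 13.82 psi 72.92 [0.5937 0.1975 0.0959]
```

```bash
python3 steer.py '0 0 0.0001 0 0 .08;0 0 .0001 0 0 .16;0 0 .0001 0 0 .2;0 0 .0001 0 0 .2' >/dev/null; python3 st.py
python3 steer.py '0 0 0.0001 0 0 .08;0 0 .0001 0 0 .16;0 0 .0001 0 0 .2;0 0 .0001 0 0 .2' >/dev/null; python3 st.py
python3 steer.py '0 0 0.0001 0 0 .08;0 0 .0001 0 0 .16;0 0 .0001 0 0 .2;0 0 .0001 0 0 .2' >/dev/null; python3 st.py
python3 steer.py '0 0 0.0001 0 0 .08;0 0 .0001 0 0 .16;0 0 .0001 0 0 .2;0 0 .0001 0 0 .2' >/dev/null; python3 st.py
```

```text
tq [-0.318 -0.766  0.043] F [ 4.77 -1.85 -2.66] w 14.07 psi 61.43 [0.5938 0.1975 0.0958]
tq [-0.363 -0.73  -0.03 ] F [ 4.37 -3.38 -3.87] w 13.43 psi 50.0 [0.5939 0.1974 0.0957]
tq [-0.386 -0.805 -0.007] F [ 4.25 -1.86 -4.28] w 13.68 psi 38.54 [0.594  0.1973 0.0956]
tq [-0.513 -0.79  -0.059] F [ 5.01 -3.49 -4.15] w 13.91 psi 27.08 [0.5941 0.1972 0.0954]
```

```bash
cat > st.py <<'E'
from h import *
T=[]
for i in range(5):
    s=readout.sense();T.append(np.r_[s['torque'][2],s['joint_efforts'][5],s['wrist_force']])
    if i<4: eyes.grab_frame('top')
m=R.from_quat(s['ee_rot']).as_matrix()[:,0]; T=np.array(T)
print('tz,j6,F',T.mean(0).round(3),'sd',T.std(0)[:2].round(3),'w',round(s['gripper_width']*87,1),'psi',np.degrees(np.arctan2(m[1],m[0])).round(2),s['tcp_pos'].round(4),'q6',s['joint_pos'][5].round(3),'t',s['t'])
E
python3 st.py
python3 steer.py '0 0 0.0001 0 0 .08;0 0 .0001 0 0 .16;0 0 .0001 0 0 .2' >/dev/null; python3 st.py
python3 steer.py '0 0 0.0001 0 0 .08;0 0 .0001 0 0 .16;0 0 .0001 0 0 .2' >/dev/null; python3 st.py
python3 steer.py '0 0 0.0001 0 0 .08;0 0 .0001 0 0 .16;0 0 .0001 0 0 .2' >/dev/null; python3 st.py
```

```text
tz,j6,F [-0.038  0.032  5.445 -3.139 -4.19 ] sd [0.038 0.083] w 13.7 psi 27.16 [0.5941 0.1972 0.0955] q6 1.24 t 5.9833
tz,j6,F [-0.034  0.038  4.917 -3.284 -4.066] sd [0.04  0.085] w 13.4 psi 15.7 [0.5941 0.1971 0.0953] q6 1.44 t 6.4333
tz,j6,F [ 0.031  0.06   4.963 -3.525 -4.377] sd [0.043 0.086] w 14.1 psi 4.25 [0.5942 0.1969 0.0953] q6 1.64 t 6.8833
tz,j6,F [ 0.045  0.103  5.121 -4.196 -3.687] sd [0.066 0.086] w 13.7 psi -7.19 [0.5941 0.1968 0.0952] q6 1.84 t 7.3333
```

```bash
for i in 1; do python3 steer.py '0 0 0.0001 0 0 .08;0 0 .0001 0 0 .16;0 0 .0001 0 0 .2' >/dev/null; python3 st.py; done
python3 steer.py '0 0 0.0001 0 0 .08;0 0 .0001 0 0 .16;0 0 .0001 0 0 .2' >/dev/null; python3 st.py
python3 steer.py '0 0 0.0001 0 0 .08;0 0 .0001 0 0 .16;0 0 .0001 0 0 .2' >/dev/null; python3 st.py
```

```text
tz,j6,F [ 0.118  0.138  4.484 -4.544 -3.54 ] sd [0.046 0.085] w 14.1 psi -18.64 [0.5941 0.1967 0.0951] q6 2.04 t 7.7833
tz,j6,F [ 0.124  0.173  4.866 -4.825 -3.026] sd [0.034 0.084] w 13.5 psi -30.09 [0.5941 0.1966 0.0951] q6 2.24 t 8.2333
tz,j6,F [ 0.144  0.208  4.204 -4.357 -3.065] sd [0.043 0.086] w 13.8 psi -41.53 [0.594  0.1965 0.095 ] q6 2.44 t 8.6833
```

Touch is at about psi = 13°, from the j6 effort leaving its baseline and rising at about 0.18 N m/rad. The target is about -78°, past the last joint's range, so I open, turn the tool half a turn back and regrip.

```bash
Z='0 0 0 0 0 0'; python3 steer.py '0 0 0 0 0 0;0 0 0 0 0 0;0 0 0 0 0 0;0 0 0 0 0 0;0 0 0 0 0 0;0 0 0 0 0 0;0 0 0 0 0 0;0 0 0 0 0 0;0 0 0 0 0 0;0 0 0 0 0 0;0 0 0 0 0 0;0 0 0 0 0 0' 1.0 | grep -E "tcp|width|force"
python3 steer.py '0 0 0 0 0 -.12;0 0 0 0 0 -.24;0 0 0 0 0 -.36;0 0 0 0 0 -.48;0 0 0 0 0 -.6;0 0 0 0 0 -.72;0 0 0 0 0 -.84;0 0 0 0 0 -.96;0 0 0 0 0 -1.08;0 0 0 0 0 -1.2' >/dev/null
python3 steer.py '0 0 0 0 0 -.12;0 0 0 0 0 -.24;0 0 0 0 0 -.36;0 0 0 0 0 -.48;0 0 0 0 0 -.6;0 0 0 0 0 -.72;0 0 0 0 0 -.84;0 0 0 0 0 -.96;0 0 0 0 0 -1.08;0 0 0 0 0 -1.2' >/dev/null
python3 -c "
from h import *
s=readout.sense(); print(s['t'],s['gripper_width'],s['wrist_force'],s['torque'],s['tcp_pos'])
steer_to([.5935,.1968,.0952],R.from_euler('z',139.5,degrees=True)*R.from_quat([1,0,0,0])); shot('wrist','w3')"
```

```text
tcp_pos: [0.5926, 0.1978, 0.0949]
wrist_force: [-1.1, 0.2, 1.0]
gripper_width: 0.96
finger_force: 0.0
11.35 1.0016354445114353 [-0.56528678 -0.25305044 -0.0656422 ] [-0.02213581 -0.08804771  0.05685389] [0.59266334 0.197837   0.09489484]
shift [-0.0011  0.0007 -0.0003] rot [-0.    -0.    -0.756]
```

View pics/w3.png

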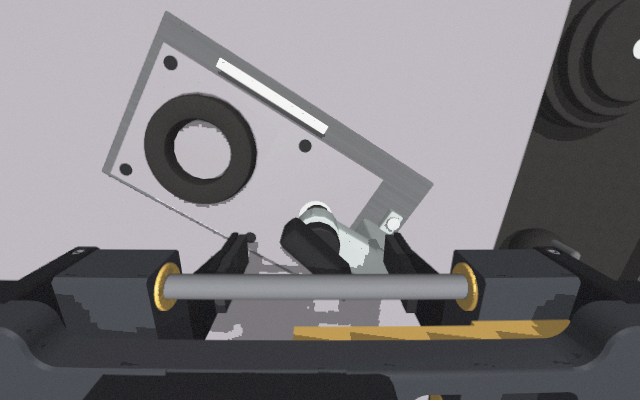

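The bar stayed put, from (285,222) to (347,270), and the fingers are clear. I finish the half turn with a small centring correction, then regrip.

```bash
python3 steer.py '-.001 .001 0 0 0 -.12;-.001 .001 0 0 0 -.24;-.001 .001 0 0 0 -.36;-.001 .001 0 0 0 -.48;-.001 .001 0 0 0 -.6;-.001 .001 0 0 0 -.72;-.001 .001 0 0 0 -.755;-.001 .001 0 0 0 -.755' >/dev/null
python3 steer.py '0 0 0 0 0 0;0 0 0 0 0 0;0 0 0 0 0 0;0 0 0 0 0 0;0 0 0 0 0 0;0 0 0 0 0 0;0 0 0 0 0 0;0 0 0 0 0 0;0 0 0 0 0 0;0 0 0 0 0 0;0 0 0 0 0 0;0 0 0 0 0 0' 0 >/dev/null
python3 steer.py '0 0 0 0 0 0;0 0 0 0 0 0;0 0 0 0 0 0;0 0 0 0 0 0;0 0 0 0 0 0'; python3 st.py
```

```text
t: 13.48
tcp_pos: [0.5936, 0.1969, 0.0949]
ee_rot: [0.349, 0.937, -0.0, -0.0]
wrist_force: [-0.2, -0.4, 0.5]
gripper_width: 0.158
finger_force: 29.8
tz,j6,F [ 0.088  0.11  -0.881 -0.862  0.896] sd [0.038 0.001] w 13.7 psi 139.11 [0.5936 0.1968 0.0949] q6 -0.715 t 13.6833
```

```bash
python3 steer.py '0 0 0.0001 0 0 .08;0 0 .0002 0 0 .16;0 0 .0002 0 0 .22;0 0 .0002 0 0 .22' >/dev/null; python3 st.py
python3 steer.py '0 0 0.0001 0 0 .08;0 0 .0002 0 0 .16;0 0 .0002 0 0 .22;0 0 .0002 0 0 .22' >/dev/null; python3 st.py
python3 steer.py '0 0 0.0001 0 0 .08;0 0 .0002 0 0 .16;0 0 .0002 0 0 .22;0 0 .0002 0 0 .22' >/dev/null; python3 st.py
```

```text
tz,j6,F [ 0.146  0.258 -0.989 -1.428  1.741] sd [0.012 0.134] w 13.5 psi 126.57 [0.5937 0.1968 0.0949] q6 -0.496 t 14.2167
tz,j6,F [ 0.195  0.276 -1.312 -1.872  3.774] sd [0.009 0.133] w 14.2 psi 113.97 [0.5937 0.1969 0.0947] q6 -0.276 t 14.75
tz,j6,F [ 0.202  0.284 -1.847 -1.787  5.136] sd [0.024 0.123] w 14.0 psi 101.37 [0.5937 0.1969 0.0947] q6 -0.057 t 15.2833
```

```bash
python3 -c "
from h import *
im,C=shot('wrist','w4'); a=shot('top','t4')[0]; b=shot('scene','s4')[0]
cv2.imwrite('pics/m4.png',np.vstack([np.hstack([cv2.resize(a[155:205,245:295],(400,400),interpolation=2),cv2.resize(b[230:275,325:370],(400,400),interpolation=2)]),cv2.resize(im[190:290,220:420],(800,200*2)) [:200*2]])[:800]); print(0)
cv2.imwrite('pics/m4.png',cv2.resize(im[150:290,200:420],(800,510),interpolation=2))"
```

```text
0
```

View pics/m4.png

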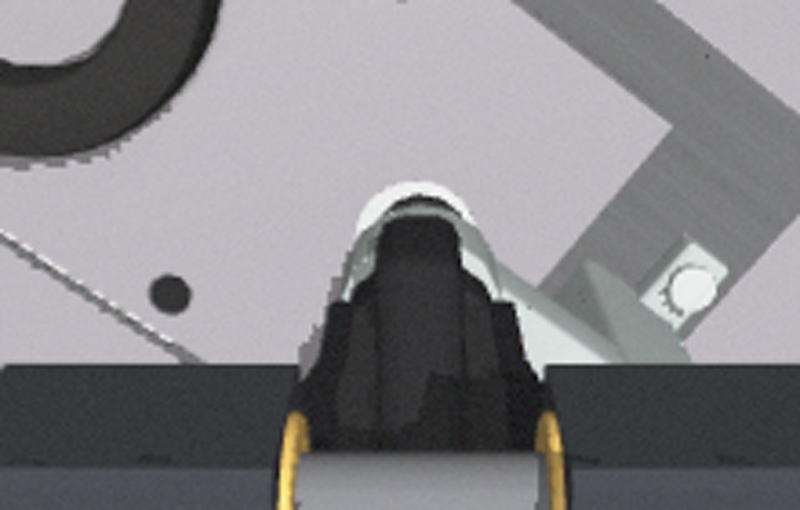

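The bar is flush between the pads with no slip, so the knob is about 91° past touch. I add a little for spring-back, release and rise.

```bash
python3 steer.py '0 0 0 0 0 .04;0 0 0 0 0 .04;0 0 0 0 0 .04' >/dev/null; python3 st.py
python3 steer.py '0 0 0 0 0 0;0 0 0 0 0 0;0 0 0 0 0 0;0 0 0 0 0 0;0 0 0 0 0 0;0 0 0 0 0 0;0 0 0 0 0 0;0 0 0 0 0 0' 1.0 >/dev/null
python3 steer.py '0 0 -.01 0 0 0;0 0 -.03 0 0 0;0 0 -.055 0 0 0;0 0 -.055 0 0 0'
python3 -c "
from h import *
steer_to([.4977,.241,.15],R.from_euler('z',155,degrees=True)*R.from_quat([1,0,0,0]))"
```

```text
tz,j6,F [ 0.304  0.316 -1.518 -1.966  4.863] sd [0.026 0.006] w 14.2 psi 99.11 [0.5937 0.1969 0.0947] q6 -0.017 t 15.8833
t: 16.88
tcp_pos: [0.5972, 0.1976, 0.1547]
ee_rot: [0.649, 0.76, 0.004, 0.003]
wrist_force: [0.5, -0.1, 0.8]
gripper_width: 0.957
finger_force: 0.0
shift [ 0.0584 -0.0915  0.0038] rot [ 0.0091  0.0048 -0.9774]
```

```bash
python3 steer.py '.02 -.03 0 0 0 -.12;.04 -.06 0 0 0 -.24;.058 -.091 0 0 0 -.36;.058 -.091 0 0 0 -.48;.058 -.091 0 0 0 -.6;.058 -.091 0 0 0 -.72;.058 -.091 0 0 0 -.84;.058 -.091 0 0 0 -.96;.058 -.091 0 0 0 -.977;.058 -.091 0 0 0 -.977;.058 -.091 0 0 0 -.977'
python3 -c "
from h import *
steer_to([.4977,.241,.15],R.from_euler('z',155,degrees=True)*R.from_quat([1,0,0,0]))
s=readout.sense();im,C=shot('wrist','w5');P=proj(C,[[.4977,.241,.045],[.5936,.1968,.116]]);print(P);np.save('w5.npy',np.r_[s['tcp_pos'],s['ee_rot']])"
```

```text
t: 17.8
tcp_pos: [0.4948, 0.24, 0.1495]
ee_rot: [0.218, 0.976, 0.0, 0.0]
wrist_force: [-0.3, 0.3, 0.7]
gripper_width: 1.0
finger_force: 0.0
shift [-0.0022  0.0021 -0.0005] rot [ 0.0002  0.0002 -0.003 ]
[[318.52785647 201.91504865]
 [319.84239405 342.31866021]]
```

View pics/w5.png

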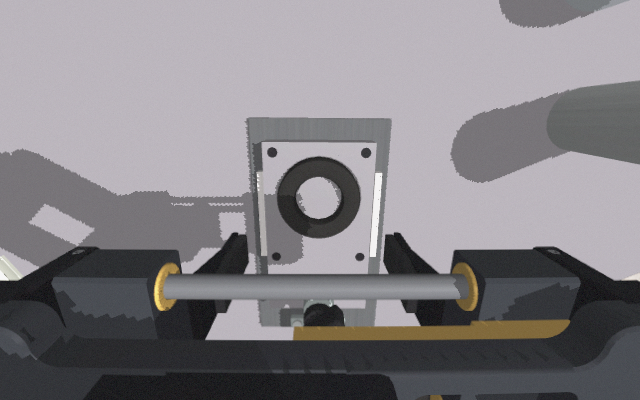

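The ring's centre is at about (318.5,197) and the mould is aligned with the image. I'll fit the ring's outline.

```bash
python3 - <<'E'
from h import *
q=np.load('w5.npy'); C=cam('wrist',{'tcp_pos':q[:3],'ee_rot':q[3:]})
g=cv2.imread('pics/w5.png').max(2); m=np.zeros_like(g); m[150:245,270:368]=(g[150:245,270:368]<70)
n,l,st,ce=cv2.connectedComponentsWithStats(m); i=1+np.argmax(st[1:,4]); print(st[i],ce[i])
cs=cv2.findContours((l==i).astype(np.uint8),cv2.RETR_CCOMP,cv2.CHAIN_APPROX_NONE)[0]
for c in cs:
    if len(c)<60: continue
    for z in(.04,.045):
        P=onz(C,c[:,0],z)[:,:2]; s=np.linalg.lstsq(np.c_[2*P,np.ones(len(P))],(P**2).sum(1),rcond=None)[0]; print(len(c),z,s[:2],np.sqrt(s[2]+s[:2]@s[:2]))
# dots of mould: hole
d=onz(C,[(272,153),(366,153),(276,257),(360,257)],.034)[:,:2];print(d, np.degrees(np.arctan2(*(d[0]-d[2])[::-1])),np.degrees(np.arctan2(*(d[1]-d[3])[::-1])))
E
```

```text
[ 277  157   83   80 3711] [318.0724872  196.91969819]
229 0.04 [0.49590799 0.24140876] 0.04152547717063004
229 0.045 [0.49449793 0.24202335] 0.040761435728476236
127 0.04 [0.49495294 0.24196038] 0.022999553189006764
127 0.045 [0.49356045 0.24256482] 0.022576376551805034
[[0.43579523 0.21958211]
 [0.47506659 0.30311882]
 [0.53881905 0.17013853]
 [0.57826576 0.2540455 ]] 154.3625406286002 154.56795442779847
```

```bash
python3 -c "
from h import *
print(readout.sense()['tcp_pos'])
steer_to([.4968,.2414,.055],R.from_euler('z',154.5,degrees=True)*R.from_quat([1,0,0,0]))"
```

```text
[0.49484016 0.24000509 0.14941059]
shift [-0.0012  0.0021  0.0944] rot [0.0001 0.0001 0.0062]
```

```bash
python3 steer.py '-.001 .002 .04 0 0 .006;-.001 .002 .07 0 0 .006;-.001 .002 .09 0 0 .006;-.001 .002 .094 0 0 .006;-.001 .002 .094 0 0 .006;-.001 .002 .094 0 0 .006' >/dev/null; python3 st.py
python3 steer.py '0 0 .004 0 0 0;0 0 .008 0 0 0;0 0 .008 0 0 0' >/dev/null; python3 st.py
python3 steer.py '0 0 .002 0 0 0;0 0 .004 0 0 0;0 0 .004 0 0 0' >/dev/null; python3 st.py
```

```text
tz,j6,F [-0.017  0.003  0.004 -0.374 -0.005] sd [0.031 0.001] w 87.3 psi 154.62 [0.4976 0.2417 0.0568] q6 -0.878 t 18.55
tz,j6,F [ 0.018  0.     0.2   -0.018 -0.076] sd [0.033 0.   ] w 87.0 psi 154.63 [0.4965 0.2414 0.0472] q6 -0.878 t 19.0
tz,j6,F [-0.019  0.     0.089  0.256 -0.177] sd [0.024 0.   ] w 87.4 psi 154.63 [0.4966 0.2414 0.0433] q6 -0.878 t 19.45
```

```bash
python3 steer.py '0 0 .001 0 0 0;0 0 .002 0 0 0;0 0 .002 0 0 0' >/dev/null; python3 st.py
python3 steer.py '0 0 .001 0 0 0;0 0 .002 0 0 0;0 0 .002 0 0 0' >/dev/null; python3 st.py
python3 steer.py '0 0 .001 0 0 0;0 0 .002 0 0 0;0 0 .002 0 0 0' >/dev/null; python3 st.py
```

```text
tz,j6,F [ 0.003  0.    -0.134 -0.468  0.043] sd [0.023 0.   ] w 86.9 psi 154.63 [0.4966 0.2414 0.0413] q6 -0.878 t 19.9
tz,j6,F [-0.03   0.    -0.192  0.145 -0.059] sd [0.021 0.   ] w 87.2 psi 154.63 [0.4966 0.2414 0.0393] q6 -0.878 t 20.35
tz,j6,F [-0.023  0.    -0.263  0.051 -0.208] sd [0.019 0.   ] w 87.5 psi 154.63 [0.4965 0.2414 0.0373] q6 -0.878 t 20.8
```

No contact, so the fingers straddle the ring. I go 1 mm lower and close.

```bash
python3 steer.py '0 0 .001 0 0 0;0 0 .001 0 0 0' >/dev/null; python3 st.py
python3 steer.py '0 0 0 0 0 0;0 0 0 0 0 0;0 0 0 0 0 0;0 0 0 0 0 0;0 0 0 0 0 0' 0.0; python3 st.py
```

```text
tz,j6,F [ 0.001  0.    -0.057  0.21  -0.044] sd [0.043 0.   ] w 87.3 psi 154.63 [0.4965 0.2414 0.0363] q6 -0.878 t 21.1667
t: 21.58
tcp_pos: [0.497, 0.2418, 0.0364]
ee_rot: [0.22, 0.976, 0.0, 0.0]
wrist_force: [1.2, 1.8, -0.5]
gripper_width: 0.945
finger_force: 30.0
tz,j6,F [-0.062 -0.046  1.022  2.55  -0.963] sd [0.026 0.001] w 82.1 psi 154.61 [0.497  0.2417 0.0364] q6 -0.878 t 21.7833
```

```bash
python3 steer.py '0 0 -.001 0 0 0;0 0 -.002 0 0 0;0 0 -.003 0 0 0;0 0 -.004 0 0 0'; python3 steer.py '0 0 -.002 0 0 0;0 0 -.004 0 0 0;0 0 -.006 0 0 0;0 0 -.008 0 0 0'; python3 steer.py '0 0 -.003 0 0 0;0 0 -.006 0 0 0;0 0 -.01 0 0 0;0 0 -.015 0 0 0;0 0 -.02 0 0 0;0 0 -.02 0 0 0' ; python3 st.py
```

```text
t: 22.12
tcp_pos: [0.4962, 0.2413, 0.0397]
ee_rot: [0.22, 0.976, -0.0, -0.0]
wrist_force: [1.5, 2.3, -9.9]
gripper_width: 0.943
finger_force: 30.0
t: 22.45
tcp_pos: [0.4961, 0.241, 0.0491]
ee_rot: [0.219, 0.976, -0.0, -0.0]
wrist_force: [0.5, -0.9, -1.0]
gripper_width: 0.944
finger_force: 30.0
t: 22.95
tcp_pos: [0.4973, 0.2416, 0.0696]
ee_rot: [0.22, 0.976, 0.0, 0.001]
wrist_force: [-0.3, -0.6, -0.6]
gripper_width: 0.941
finger_force: 30.0
tz,j6,F [ 0.003 -0.    -0.141  0.068 -0.906] sd [0.021 0.   ] w 82.0 psi 154.63 [0.4964 0.2414 0.0682] q6 -0.878 t 23.15
```

The ring is free after a 10 N peak. Next I measure the tray from the top and scene pictures.

```bash
python3 - <<'E'
from h import *
for n,(r0,r1,c0,c1) in {'top':(175,235,345,405),'scene':(135,205,240,330)}.items():
    im=cv2.imread(f'pics/{n}0.png'); m=(im[r0:r1,c0:c1].min(2)>205).astype(np.uint8)
    ct=max(cv2.findContours(m,0,2)[0],key=cv2.contourArea)[:,0]+[c0,r0]
    P=onz(cam(n),ct,.012); b=cv2.minAreaRect(P[:,:2].astype(np.float32)); print(n,b)
steer_to([.494,-.236,.13])
E
```

```text
top ((0.49267762899398804, -0.23736295104026794), (0.16895616054534912, 0.16620410978794098), 3.0367398262023926)
scene ((0.4942123591899872, -0.23745879530906677), (0.18081910908222198, 0.1832839846611023), 3.064403533935547)
shift [-0.2023 -0.4324 -0.0617] rot None
```

```bash
python3 steer.py '0 0 -.03 0 0 0;0 0 -.06 0 0 0;-.014 -.03 -.06 0 0 0;-.028 -.06 -.06 0 0 0;-.045 -.095 -.06 0 0 0;-.061 -.13 -.06 0 0 0;-.077 -.165 -.06 0 0 0;-.094 -.2 -.06 0 0 0;-.11 -.235 -.06 0 0 0;-.126 -.27 -.06 0 0 0;-.143 -.305 -.06 0 0 0;-.159 -.34 -.06 0 0 0'
python3 steer.py '-.016 -.035 0 0 0 0;-.03 -.064 0 0 0 0;-.04 -.085 0 0 0 0;-.044 -.093 0 0 0 0;-.044 -.093 0 0 0 0;-.044 -.093 0 0 0 0'
python3 -c "
from h import *
steer_to([.4935,-.2375,.03]);shot('wrist','w6')"
```

```text
t: 24.15
tcp_pos: [0.4941, -0.1358, 0.128]
ee_rot: [0.22, 0.976, 0.0, -0.0]
wrist_force: [0.3, -0.3, -1.3]
gripper_width: 0.949
finger_force: 30.0
t: 24.65
tcp_pos: [0.4938, -0.2358, 0.1278]
ee_rot: [0.22, 0.975, 0.001, -0.001]
wrist_force: [-0.5, 0.7, -2.3]
gripper_width: 0.949
finger_force: 30.0
shift [-0.0007 -0.0017  0.0978] rot None
```

View pics/w6.png

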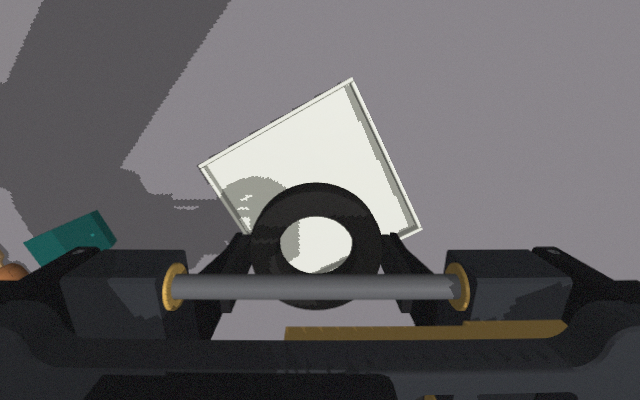

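The ring hangs level, centred at (316,246), over the tray. I'll lower it.

```bash
python3 steer.py '0 -.001 .03 0 0 0;0 -.001 .06 0 0 0;0 -.001 .085 0 0 0;0 -.001 .098 0 0 0;0 -.001 .104 0 0 0;0 -.001 .105 0 0 0;0 -.001 .105 0 0 0' >/dev/null; python3 st.py
python3 steer.py '0 0 .001 0 0 0;0 0 .002 0 0 0;0 0 .002 0 0 0' >/dev/null; python3 st.py
python3 steer.py '0 0 .001 0 0 0;0 0 .002 0 0 0;0 0 .002 0 0 0' >/dev/null; python3 st.py
```

```text
tz,j6,F [-0.003  0.001  0.009 -0.017 -0.727] sd [0.011 0.   ] w 82.2 psi 154.65 [ 0.4948 -0.238   0.0245] q6 -1.78 t 25.4833
tz,j6,F [ 0.017  0.    -0.035  0.128 -0.925] sd [0.018 0.   ] w 82.4 psi 154.62 [ 0.494  -0.2378  0.0213] q6 -1.78 t 25.9333
tz,j6,F [ 0.013  0.    -0.553  0.053 -1.325] sd [0.029 0.   ] w 82.1 psi 154.63 [ 0.494  -0.2377  0.0193] q6 -1.78 t 26.3833
```

```bash
python3 steer.py '0 0 .001 0 0 0;0 0 .0015 0 0 0;0 0 .0015 0 0 0' >/dev/null; python3 st.py
python3 steer.py '0 0 .0005 0 0 0;0 0 .001 0 0 0;0 0 .001 0 0 0' >/dev/null; python3 st.py
```

```text
tz,j6,F [-0.002  0.     0.252  0.068 -0.984] sd [0.008 0.   ] w 82.5 psi 154.63 [ 0.494  -0.2377  0.0178] q6 -1.78 t 26.8333
tz,j6,F [ 0.008 -0.009 -0.371  0.326  4.71 ] sd [0.022 0.001] w 82.1 psi 154.63 [ 0.4941 -0.2378  0.0173] q6 -1.78 t 27.2833
```

Touchdown. I release, rise and check.

```bash
python3 steer.py '0 0 0 0 0 0;0 0 0 0 0 0;0 0 0 0 0 0;0 0 0 0 0 0;0 0 0 0 0 0;0 0 0 0 0 0' 1.0; python3 steer.py '0 0 -.003 0 0 0;0 0 -.008 0 0 0;0 0 -.015 0 0 0;0 0 -.03 0 0 0;0 0 -.06 0 0 0;0 0 -.1 0 0 0;0 0 -.13 0 0 0;0 0 -.13 0 0 0;0 0 -.13 0 0 0'
python3 -c "
from h import *
im=shot('wrist','w7')[0]; t=shot('top','t7')[0]; s=shot('scene','s7')[0]
cv2.imwrite('pics/m7.png',np.hstack([cv2.resize(im,(480,300)),cv2.resize(s[215:315,310:420],(320,300),interpolation=2)]))"
```

```text
t: 27.78
tcp_pos: [0.494, -0.2377, 0.0166]
ee_rot: [0.22, 0.976, 0.0, -0.0]
wrist_force: [1.2, 0.0, -0.5]
gripper_width: 0.999
finger_force: 0.0
t: 28.53
tcp_pos: [0.4953, -0.2385, 0.1496]
ee_rot: [0.22, 0.976, -0.001, 0.003]
wrist_force: [0.6, 0.6, 0.2]
gripper_width: 1.002
finger_force: 0.0
```

View pics/m7.png

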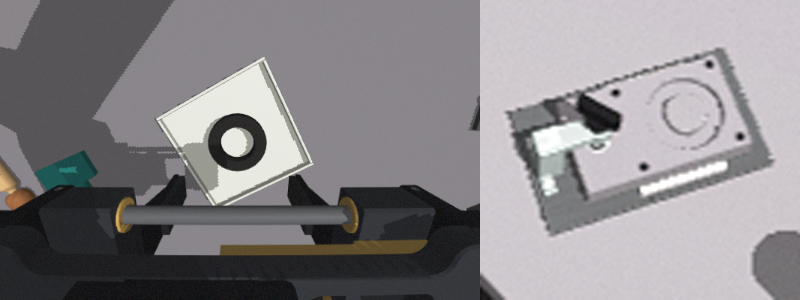

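The ring lies flat in the middle of the tray at (237,142) in the picture, and the mould is in place with its cavity empty.

```bash
python3 -c "
from workcell import robot, eyes, readout
print(robot.finish_job())"
```

```text
the job is handed in; nothing more can be done
None
```

The job is handed in: I turned the screw an estimated quarter turn past first touch (90° by knob angle, 80–90° by torque, foot force not measurable), pulled the ring out against a 10 N peak and laid it flat in the middle of the tray, with the mould looking unmoved; no verdict was returned.

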